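# Seat and clamp a specimen carrier in the scanning dock

### The arm

A 6-joint arm with a two-finger parallel gripper is mounted at the origin on the work surface. World frame = base frame: x ahead of the robot, y to its left, z up, the work surface at z = 0. Lengths are in m, angles in degrees, forces in N, time in s.
With the tool pointing down it reaches from about 0.3 to 0.75 m from the base axis. Payload 8.5 kg.
Tool frame: the origin (TCP) lies on the centre line of the jaws, within the pads' length; the fingertips stand 14 mm ahead of it and the grasp point (between the pads) lies 5 mm behind it; z points along the fingers, x is the direction in which the jaws open and shut, and the axes are right-handed (so a half turn about z gives the same grasp; the last joint's range is limited). The gripper opens to 85 mm and grips with 20 to 120 N. Pads are 22 mm wide; open, the fingers measure 114 mm over their backs; the gripper's body (76 mm by 85 mm) begins 54 mm behind the grasp point. The pads swing forward as they close: fully open they stand 13 mm farther back than shut.
Start: joints at [-76.564, 21.807, 74.336, -0, 83.858, -12.336], TCP at [0.239, -0.495, 0.245] pointing down, gripper open.
Joint ranges: [-178.18, 178.18], [-50.72, 133.34], [12.68, 142.11], [-81.47, 261.47], [9.98, 163.14], [-165.26, 165.26]. Speed limits (degrees/s): [136.94, 136.94, 180, 180, 180, 180].

### API

Orientations are given as a 3x3 rotation matrix whose columns are the frame's x, y, z axes.
In Python, from rig import * gives the robot as it stands.
- The arm moves only by the shell command python3 -m crank 'ROWS' [FORCE]. ROWS is JSON, one flat list of numbers, 7 for each row, row after row: the turn, a rotation vector about the world's x, y, z in rad, then the shift along the world's x, y, z in m, then the opening in per cent of the stroke, from 0 (shut) to 100 (fully open). A call has 1 to 20 rows; each row shifts and turns the commanded pose from where the row before left it; what a row does not reach is not made up. A row lasts 1/10 s, in which the tool goes at most 50 mm and 8.59 degrees, less where a joint would pass 70% of its speed; a pose out of reach is approached as far as the arm can. A call is refused whole if a number of a shift passes 0.05 or a number of a turn 0.15, either way. A call with a gripper value outside its range is refused whole. The fingers move at their own pace and stop on an object; FORCE is the grip in N (left out, the last holds). Time passes only in rows, so rows that do not move let the fingers close. It gives the time, the measured TCP pose, the force and the opening at its end, in the units of the state.
- observe(): the state, without advancing time (a new reading comes with each control period).
- get_image(name): name is "side" or "top"; returns a dict with "frame" (384x512x3 uint8, red, green, blue), "fov_y" (degrees; the focal length in pixels is half the picture's height over the tangent of half this angle, whatever the lens; pixels are square), "cx", "cy" (the principal point, pixels), "k1" (the pictures are not rectified: a ray, as slopes to the right and down, at radius r is drawn at 1 + k1 r^2 times it, then the intrinsics apply), "world_to_cam" (4x4, takes a point from world to camera coordinates). Camera axes: x right, y up, looking along -z (the intrinsics and any distortion apply to the point x, -y, -z); pixel columns grow to the right and rows downward; lengths in m; the calibration is good to about 2 mm. A picture is of the moment at which its call begins. There is no depth.
- close_job(): hands the job in, once; it reports no verdict.
The state is a dict: "time_s": time; "q": joint angles; "qvel": joint speeds; "joint_efforts": joint torques, N m; "position": TCP position; "tool_rot": TCP orientation; "ft_force": force on the tool from outside, world axes, zero at the start; "wrist_torque": the same for the moment, N m; "grip_width": finger opening in m.
Only numpy, scipy, OpenCV 4.12 (cv2) and the standard library are available. Lean on these libraries where they do the work, as an engineer would, in place of code of your own. Each camera call takes 0.05 s, during which the arm holds its last target. There are 200 camera calls.

### The job

Push the specimen carrier along the dock until it is fully home against the set screw under the back stop's hood, and keep leaning on it there for a second with a steady push of about 10 newtons, never more than 15. Then flip the toggle clamp's lever over with a gentle fingertip push, so that it snaps shut with its tooth in the carrier's notch, and take the hand away. Leave the cardboard box, jar and brush where they are.

Things in the scene. Friction and masses are not known exactly. Their poses are not given: they have to be found in the camera images.
- dock: Fixed aluminium dock on the bench, base plate 250 x 110 x 8 mm, with two low steel rails (tops 24 above the bench) along its x. x points from the open end to the back stop, roughly away from the robot; y to the clamp's side; z up. Origin: on the bench, midway between the rails; the plate spans x -165 to 85.
- stop: Back stop: dark steel bracket across the dock's +x end, 104 wide, its face at x = 66 in the dock's frame, with a 60 wide hood (top 60 above the bench) that hides a set screw with a rubber pad. The carrier stops against the pad. The screw's setting is not known: the pad stands 6 to 34 mm out from the face, so find it by feel. Origin: bottom of the face's middle.
- carrier: Loose grey plastic carrier, 120 (x) by 90 mm, about 0.32 kg, with a bone vertebra fixed on it (top 76 above its underside). Slides on the dock's plate with 2 mm play to each rail. Origin: centre of its underside, 8 above the bench; axes as the dock's. Home is somewhere from x = -28 to 0 in the dock's frame (by the set screw); it starts at -85 to -60.
- carrier_front (a point): Centre of the outer face of the carrier's flat front wall (towards its -x), where to push; 22 mm above the underside, 60 mm in front of the origin. The wall is 90 wide, 44 high, 8 thick; the vertebra stands more than 30 mm behind this face. Sliding friction is 1 to 5 N.
- carrier_notch (a point): Middle of the floor of the notch in the rim on the carrier's +y edge; floor 22 above the underside. The notch is 54 mm long (x), 10 wide, the rim 10 mm higher. The clamp's 10 mm wide tooth drops in here when the carrier is home; with the carrier at x = -40 to -55 in the dock's frame the rim holds the tooth up and the clamp stays short of shut.
- clamp_knob (a point): Centre of the black ball (diameter 20) ending the clamp's lever, 65 mm from the hinge; rod 10 thick. Hinge axis parallel to the dock's y, at x -25, z 52 in its frame; the ball moves in the plane y = 80 (brackets y 60 to 100, up to z 60). Open: ball leans to the dock's -x (x -56, z 109); upright: x -25, z 117; shut: leans to +x (x 6, z 109).
- clamp (a joint): Clamp lever angle, rad: 0 open (start), 0.5 upright, 1.0 end of travel. Over-centre spring: resists a push on the ball towards the dock's +x with about 5 N at first (up to twice that if the finger rubs on the ball; following its arc upward eases it), falling to nothing when upright, then snaps over by itself and rests at about 0.97 with its tooth on the notch floor.
- card_box: Bystander: brown cardboard box 110 x 80 x 60 high, origin at the centre of its underside.
- jar: Bystander: closed jar, 56 in diameter, 75 high, origin at the centre of its underside.
- brush: Bystander: dusting brush 170 long lying on the bench, origin under its middle.

How it is judged (in metres and radians):
On the way, in this order (a step that is already met when the one before it is completed fails the run):
1. the carrier is home, pressing on the back stop's set screw with more than 2 N, while the fingers press on the carrier with more than 7 N (contact force between carrier and stop above 2 N and contact force between the fingers and carrier above 7 N), for 0.5 s.
2. the clamp lever has snapped over and closed (value of joint clamp above 0.9 rad), for 0.2 s.
At the end, for the whole second after the job is handed in: The carrier lies flat and at rest in the dock with its notch under the clamp's tooth (no more than 30 mm short of the dock's zero, the set screw's range and 2 mm), and the clamp is closed (joint above 0.9 rad) (x of carrier in the frame of dock above -0.03 m and z of carrier in the frame of dock below 0.012 m and value of joint clamp above 0.9 rad and linear speed of carrier below 0.01 m/s); the robot touches nothing.
It fails at once if the carrier is pressed with more than 16 N (contact force between the fingers and carrier above 16 N).
It fails at once if the clamp lever is pressed with more than 20 N (contact force between the fingers and clamp above 20 N).
It fails at once if the cardboard box, jar or brush is moved by more than 15 mm (distance of any of card_box, jar, brush from where it was at the start of the episode above 0.015 m).
It also fails if it takes over 64 s, if anything falls off the work surface, if the arm or the gripper's body presses on something with over 40 N, if the wrist force passes 120 N, or if a joint passes its speed limit or range.

## Working session

There is one attempt and no reset: what is moved stays moved. The work goes in short steps, Python scripts to look and compute and a shell command to move; the robot and the scene stay as the last step left them, time stands still between calls to the robot, and variables do not carry over. Pictures are saved under pics/ and viewed, about 8 in all and at most 12, crops included, and the job is handed in when it is done.

```bash
mkdir -p pics
cat > h.py <<'E'
from rig import *
import numpy as np, cv2
def K(im):
    h,w=im["frame"].shape[:2]; f=h/2/np.tan(np.radians(im["fov_y"])/2)
    return np.array([[f,0,im["cx"]],[0,f,im["cy"]],[0,0,1]]), np.array([im["k1"],0,0,0,0.])
F=np.diag([1.,-1,-1])
def ray(im,uv):
    k,d=K(im); n=cv2.undistortPoints(np.array([[uv]],float),k,d)[0,0]
    M=np.array(im["world_to_cam"]); R=M[:3,:3]; c=-R.T@M[:3,3]
    v=R.T@(F@np.array([n[0],n[1],1])); return c,v/np.linalg.norm(v)
def plane(im,uv,z):
    c,v=ray(im,uv); return c+v*(z-c[2])/v[2]
def proj(im,P):
    k,d=K(im); M=np.array(im["world_to_cam"]); p=F@(M[:3,:3]@np.array(P)+M[:3,3])
    return cv2.projectPoints(p.reshape(1,1,3),np.zeros(3),np.zeros(3),k,d)[0].ravel()
E
python3 - <<'E'
from h import *
import pickle
for n in("top","side"):
    im=get_image(n); pickle.dump(im,open(n+"0.pkl","wb"))
    cv2.imwrite(f"pics/{n}0.png",cv2.resize(im["frame"][:,:,::-1],None,fx=1.5,fy=1.5,interpolation=cv2.INTER_CUBIC))
    print(n,im["fov_y"],im["cx"],im["cy"],im["k1"],ray(im,(256,192)))
print(observe())
E
```

```text
top 45.616577685290295 250.80840063327577 180.2504305418564 -0.04489703687901585 (array([0.54712314, 0.06717512, 1.05277026]), array([ 0.06210915, -0.04410293, -0.99709447]))
side 44.57348627084072 253.64354930408584 185.58143224780895 -0.05641041872098421 (array([ 0.48355573, -0.83895798,  0.60122304]), array([ 0.13959306,  0.85529138, -0.49898941]))
{'time_s': 0.1, 'q': array([-7.65649673e+01,  2.18397869e+01,  7.43785957e+01,  2.46159796e-04,
        8.38578222e+01, -1.23343843e+01]), 'qvel': array([-0.04715234, -0.05466141, -0.14475641, -0.01371224,  0.03597701,
        0.00959495]), 'joint_efforts': array([ 4.20817683e-03, -4.49221373e+01, -2.31658387e+01, -1.04449782e-04,
        3.64142899e-03,  1.46762329e-05]), 'position': array([ 0.23906821, -0.49506547,  0.24475929]), 'tool_rot': array([[ 4.34749856e-01, -9.00551203e-01, -3.04866986e-04],
       [-9.00550319e-01, -4.34749868e-01,  1.29462082e-03],
       [-1.29841322e-03, -2.88288153e-04, -9.99999116e-01]]), 'ft_force': array([ 0.51198136,  0.12349667, -0.5506138 ]), 'wrist_torque': array([-0.01075894, -0.02051395,  0.03400794]), 'grip_width': 0.08534305475628873}
```

View pics/top0.png

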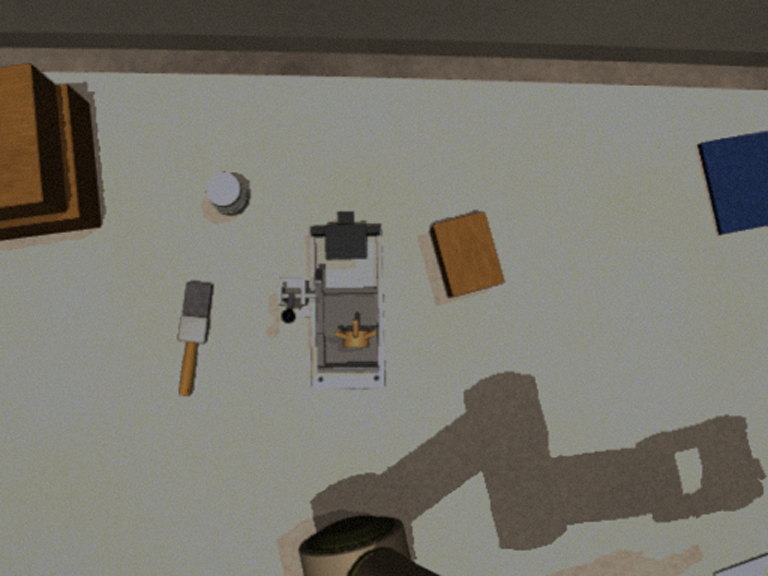

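View pics/side0.png

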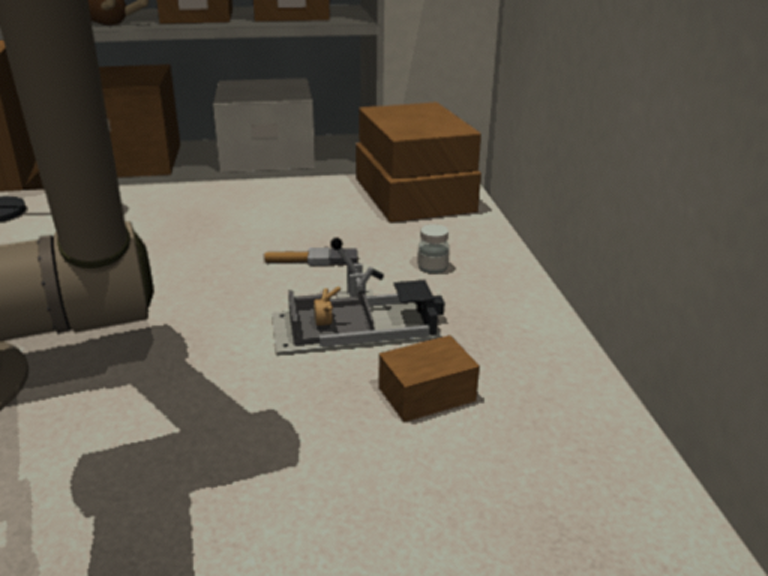

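The top view shows the dock at about (312–384, 222–388) with its back stop at (346, 240). The ball is at (289, 316) and the carrier's front wall near row 368, all ×1.5 scale. The box, jar and brush are well clear of the dock. Next I'll crop in for the corner pixels.

Run:
```python
import pickle,cv2,numpy as np
a=pickle.load(open("top0.pkl","rb"))["frame"][135:265,180:262]
b=pickle.load(open("side0.pkl","rb"))["frame"][152:240,176:304]
A=cv2.resize(a,None,fx=4.5,fy=4.5,interpolation=cv2.INTER_CUBIC);B=cv2.resize(b,None,fx=3.3,fy=3.3,interpolation=cv2.INTER_CUBIC)
W=np.zeros((600,800,3),np.uint8);W[:A.shape[0],:A.shape[1]]=A;W[:B.shape[0],375:375+B.shape[1]]=B
W=np.clip(W*1.5,0,255).astype(np.uint8)
cv2.imwrite("pics/crop0.png",W[:,:,::-1])
```

```text
(no output)
```

View pics/crop0.png

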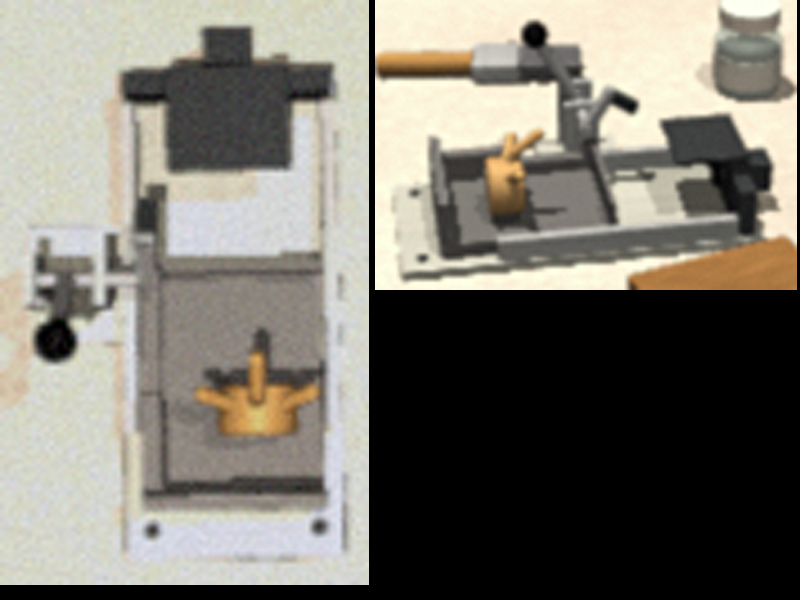

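The crop shows these points (crop pixels):
- Plate front corners at (125, 552) and (345, 552).
- Carrier wall's outer top edge along row 508, columns 143–327.
- Hood front corners at (168, 170) and (290, 168).
- Ball at (54, 340) in the top view and (535, 34) in the side view.

Run:
```python
from h import *
import pickle
t=pickle.load(open("top0.pkl","rb"));s=pickle.load(open("side0.pkl","rb"))
T=lambda X,Y:(180+X/4.5-.39,135+Y/4.5-.39)
def ball(im,u,v,r=7):
    g=im["frame"].max(2)[v-r:v+r+1,u-r:u+r+1]; m=(g<28).astype(np.uint8)
    n,l,st,c=cv2.connectedComponentsWithStats(m); i=1+np.argmax(st[1:,4]); print("ball",st[i],c[i]+[u-r,v-r]); return c[i]+[u-r,v-r]
bt=ball(t,192,210); bs=ball(s,176+(535-375)//3-5,162)
c1,v1=ray(t,bt);c2,v2=ray(s,bs)
A=np.c_[v1,-v2];x=np.linalg.lstsq(A,c2-c1,rcond=None)[0]
p,q=c1+v1*x[0],c2+v2*x[1];print("ball",(p+q)/2,"gap",np.linalg.norm(p-q)); print("ball@.109",plane(t,bt,.109))
for n,xy,z in[("FL",(125,552),.008),("FR",(345,552),.008),("carL",(143,508),.052),("carR",(327,508),.052),("hoodL",(168,170),.06),("hoodR",(290,168),.06),("hoodBL",(168,62),.06),("hoodBR",(290,62),.06),("tL",(138,450),.024),("railbackR",(322,100),.024),("railfrontR",(325,500),.024),("stopL",(122,70),.03),("stopR",(332,66),.03)]:
    print(n,plane(t,T(*xy),z).round(4))
```

```text
ball [ 3  3  8  9 53] [191.83018868 209.96226415]
ball [ 4  4  6  7 32] [223.875  162.3125]
ball [0.56738563 0.15722712 0.10732999] gap 0.0009765289228997016
ball@.109 [0.56686382 0.15710531 0.109     ]
FL [0.4626 0.1292 0.008 ]
FR [0.4639 0.0185 0.008 ]
carL [0.4873 0.1183 0.052 ]
carR [0.4884 0.0295 0.052 ]
hoodL [0.6505 0.1091 0.06  ]
hoodR [0.6525 0.0499 0.06  ]
hoodBL [0.7034 0.1101 0.06  ]
hoodBR [0.7045 0.0507 0.06  ]
tL [0.5142 0.1228 0.024 ]
railbackR [0.6911 0.0336 0.024 ]
railfrontR [0.4907 0.0295 0.024 ]
stopL [0.7037 0.1344 0.03  ]
stopR [0.7076 0.029  0.03  ]
```

```bash
python3 -m crank '[0,0,-0.0285,0.0137,0.0378,0,0, 0,0,-0.0285,0.0137,0.0378,0,0, 0,0,-0.0285,0.0137,0.0378,0,0, 0,0,-0.0285,0.0137,0.0378,0,0, 0,0,-0.0285,0.0137,0.0378,0,0, 0,0,-0.0285,0.0137,0.0378,0,0, 0,0,-0.0285,0.0137,0.0378,0,0, 0,0,-0.0285,0.0137,0.0378,0,0, 0,0,-0.0285,0.0137,0.0378,0,0, 0,0,-0.0285,0.0137,0.0378,0,0, 0,0,-0.0285,0.0137,0.0378,0,0, 0,0,-0.0285,0.0137,0.0378,-0.02,0, 0,0,-0.0285,0.0137,0.0378,-0.02,0, 0,0,-0.0285,0.0137,0.0378,-0.02,0, 0,0,-0.0285,0.0137,0.0378,-0.02,0, 0,0,0,0,0,0,0, 0,0,0,0,0,0,0, 0,0,0,0,0,0,0]' 20
```

```text
time_s: 1.9
position: [0.4447, 0.071, 0.1657]
tool_rot: [[0.022, -1.0, 0.001], [-1.0, -0.022, -0.0], [0.0, -0.001, -1.0]]
ft_force: [0.3, -0.7, -0.4]
grip_width: 0.0003
```

```bash
python3 -m crank '[0,0,0,0,0.002,-0.03,0, 0,0,0,0,0,-0.03,0, 0,0,0,0,0,-0.03,0, 0,0,0,0,0,-0.02,0, 0,0,0,0,0,-0.01,0, 0,0,0,0,0,0,0, 0,0,0,0,0,0,0]'
python3 - <<'E'
from h import *
im=get_image("top");im2=get_image("side");o=observe();print(o["position"],o["ft_force"])
A=cv2.resize(im["frame"][135:300,150:290],None,fx=3,fy=3,interpolation=cv2.INTER_CUBIC);B=cv2.resize(im2["frame"][120:250,140:304],None,fx=2.3,fy=2.3,interpolation=cv2.INTER_CUBIC)
W=np.zeros((500,800,3),np.uint8);W[:A.shape[0],:A.shape[1]]=A;W[:B.shape[0],422:422+B.shape[1]]=B[:,:378]
cv2.imwrite("pics/c1.png",np.clip(W*1.5,0,255).astype(np.uint8)[:,:,::-1])
E
```

```text
time_s: 2.6
position: [0.4452, 0.0732, 0.0462]
tool_rot: [[0.022, -1.0, 0.002], [-1.0, -0.022, -0.0], [0.0, -0.002, -1.0]]
ft_force: [1.0, 0.4, 0.2]
grip_width: 0.0
[0.44523077 0.07347459 0.04638828] [-0.47415646 -0.43118943 -0.19178945]
```

View pics/c1.png

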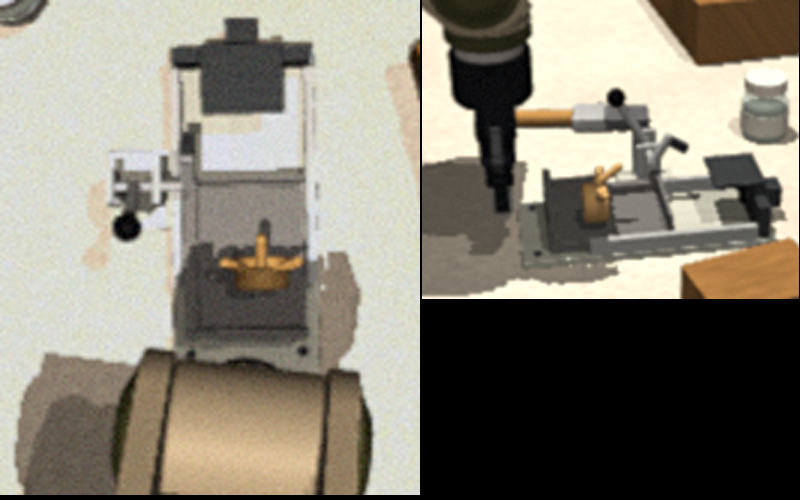

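The closed fingers stand upright in front of the carrier's wall (tip at (502, 212) in the side crop, wall at (545, 210)), on the dock's midline. Advancing to feel for contact.

```bash
python3 -m crank '[0,0,0,0.01,0.0002,0,0, 0,0,0,0.008,0.0002,0,0, 0,0,0,0.004,0,0,0, 0,0,0,0.002,0,0,0, 0,0,0,0,0,0,0, 0,0,0,0,0,0,0]'
python3 -m crank '[0,0,0,0.001,0,0,0, 0,0,0,0.001,0,0,0, 0,0,0,0.001,0,0,0, 0,0,0,0,0,0,0]'
python3 -m crank '[0,0,0,0.001,0,0,0, 0,0,0,0.001,0,0,0, 0,0,0,0.001,0,0,0, 0,0,0,0,0,0,0]'
```

```text
time_s: 3.3
position: [0.4684, 0.0742, 0.0453]
tool_rot: [[0.022, -1.0, -0.0], [-1.0, -0.022, 0.0], [-0.0, 0.0, -1.0]]
ft_force: [0.7, 0.0, 0.4]
grip_width: 0.0002
time_s: 3.7
position: [0.4718, 0.0741, 0.0453]
tool_rot: [[0.022, -1.0, 0.0], [-1.0, -0.022, -0.0], [0.0, -0.0, -1.0]]
ft_force: [-0.0, 0.2, -0.4]
grip_width: 0.0002
time_s: 4.1
position: [0.4748, 0.0741, 0.0453]
tool_rot: [[0.022, -1.0, 0.0], [-1.0, -0.022, -0.0], [0.0, -0.0, -1.0]]
ft_force: [-0.2, -0.3, -0.2]
grip_width: -0.0003
```

```bash
python3 -m crank '[0,0,0,0.001,0,0,0, 0,0,0,0.001,0,0,0, 0,0,0,0,0,0,0]'
python3 -m crank '[0,0,0,0.001,0,0,0, 0,0,0,0.001,0,0,0, 0,0,0,0,0,0,0]'
python3 -m crank '[0,0,0,0.001,0,0,0, 0,0,0,0.001,0,0,0]'
python3 -m crank '[0,0,0,0.001,0,0,0, 0,0,0,0.001,0,0,0]'
```

```text
time_s: 4.4
position: [0.4765, 0.0742, 0.0453]
tool_rot: [[0.022, -1.0, -0.0], [-1.0, -0.022, 0.0], [-0.0, 0.0, -1.0]]
ft_force: [-0.3, -0.7, 0.9]
grip_width: 0.0002
time_s: 4.7
position: [0.4787, 0.0741, 0.0453]
tool_rot: [[0.022, -1.0, 0.0], [-1.0, -0.022, 0.0], [-0.0, -0.0, -1.0]]
ft_force: [-1.2, 0.3, -0.4]
grip_width: 0.0004
time_s: 4.9
position: [0.4807, 0.0741, 0.0453]
tool_rot: [[0.022, -1.0, -0.0], [-1.0, -0.022, 0.0], [-0.0, 0.0, -1.0]]
ft_force: [-1.3, 0.0, -0.1]
grip_width: -0.0001
time_s: 5.1
position: [0.4827, 0.0741, 0.0453]
tool_rot: [[0.022, -1.0, -0.0], [-1.0, -0.022, -0.0], [0.0, 0.0, -1.0]]
ft_force: [-1.0, 0.1, 0.2]
grip_width: 0.0001
```

Contact at TCP x ≈ 0.477 with about 1.2 N of friction. That matches the measured face at 0.488 minus the 11 mm half finger. The earliest home is at TCP ≈ 0.528, so I'll go quickly to 0.521.

```bash
python3 -m crank '[0,0,0,0.002,0,0,0, 0,0,0,0.002,0,0,0, 0,0,0,0.002,0.0001,0,0, 0,0,0,0.002,0,0,0, 0,0,0,0.002,0.0001,0,0, 0,0,0,0.002,0,0,0, 0,0,0,0.002,0.0001,0,0, 0,0,0,0.002,0,0,0, 0,0,0,0.002,0.0001,0,0, 0,0,0,0.002,0,0,0, 0,0,0,0.002,0.0001,0,0, 0,0,0,0.002,0,0,0, 0,0,0,0.002,0.0001,0,0, 0,0,0,0.002,0,0,0, 0,0,0,0.002,0.0001,0,0, 0,0,0,0.002,0,0,0, 0,0,0,0.002,0.0001,0,0, 0,0,0,0.002,0.0001,0,0, 0,0,0,0.002,0,0,0]'
python3 - <<'E'
from h import *
print(np.mean([observe()["ft_force"] for _ in range(5)],0))
E
```

```text
time_s: 7.0
position: [0.5208, 0.075, 0.0453]
tool_rot: [[0.022, -1.0, -0.0], [-1.0, -0.022, 0.0], [-0.0, 0.0, -1.0]]
ft_force: [-1.2, -0.0, -0.3]
grip_width: -0.0001
[-1.2477084  -0.01272748 -0.3134445 ]
```

```bash
cat > g.py <<'E'
# look only: succeed while the push force is still just friction
from rig import observe; import sys
o=observe(); print(o["time_s"].__round__(2),o["position"].round(4),o["ft_force"].round(1)); sys.exit(o["ft_force"][0]<-2.7)
E
q(){ python3 g.py; }
python3 -m crank '[0,0,0,0.0005,0,0,0, 0,0,0,0.0005,0,0,0, 0,0,0,0.0005,0,0,0, 0,0,0,0.0005,0,0,0]' >/dev/null && q && 
python3 -m crank '[0,0,0,0.0005,0,0,0]' >/dev/null && q && 
python3 -m crank '[0,0,0,0.0005,0,0,0]' >/dev/null && q && 
python3 -m crank '[0,0,0,0.0005,0,0,0]' >/dev/null && q && 
python3 -m crank '[0,0,0,0.0005,0,0,0]' >/dev/null && q && 
python3 -m crank '[0,0,0,0.0005,0.0001,0,0]' >/dev/null && q && 
python3 -m crank '[0,0,0,0.0005,0,0,0]' >/dev/null && q && 
python3 -m crank '[0,0,0,0.0005,0,0,0]' >/dev/null && q && 
python3 -m crank '[0,0,0,0.0005,0,0,0]' >/dev/null && q && 
python3 -m crank '[0,0,0,0.0005,0,0,0]' >/dev/null && q && 
python3 -m crank '[0,0,0,0.0005,0,0,0]' >/dev/null && q && 
python3 -m crank '[0,0,0,0.0005,0.0001,0,0]' >/dev/null && q && 
python3 -m crank '[0,0,0,0.0005,0,0,0]' >/dev/null && q && 
python3 -m crank '[0,0,0,0.0005,0,0,0]' >/dev/null && q && 
python3 -m crank '[0,0,0,0.0005,0,0,0]' >/dev/null && q && 
python3 -m crank '[0,0,0,0.0005,0,0,0]' >/dev/null && q
```

```text
7.4 [0.5226 0.075  0.0453] [-0.7  0.  -0.8]False
```

```bash
sed -i 's/sys.exit(\(.*\))$/sys.exit(int(\1))/' g.py
q(){ python3 g.py; }
python3 -m crank '[0,0,0,0.0005,0,0,0]' >/dev/null && q && 
python3 -m crank '[0,0,0,0.0005,0,0,0]' >/dev/null && q && 
python3 -m crank '[0,0,0,0.0005,0,0,0]' >/dev/null && q && 
python3 -m crank '[0,0,0,0.0005,0,0,0]' >/dev/null && q && 
python3 -m crank '[0,0,0,0.0005,0.0001,0,0]' >/dev/null && q && 
python3 -m crank '[0,0,0,0.0005,0,0,0]' >/dev/null && q && 
python3 -m crank '[0,0,0,0.0005,0,0,0]' >/dev/null && q && 
python3 -m crank '[0,0,0,0.0005,0,0,0]' >/dev/null && q && 
python3 -m crank '[0,0,0,0.0005,0,0,0]' >/dev/null && q && 
python3 -m crank '[0,0,0,0.0005,0,0,0]' >/dev/null && q && 
python3 -m crank '[0,0,0,0.0005,0.0001,0,0]' >/dev/null && q && 
python3 -m crank '[0,0,0,0.0005,0,0,0]' >/dev/null && q && 
python3 -m crank '[0,0,0,0.0005,0,0,0]' >/dev/null && q && 
python3 -m crank '[0,0,0,0.0005,0,0,0]' >/dev/null && q && 
python3 -m crank '[0,0,0,0.0005,0,0,0]' >/dev/null && q && 
python3 -m crank '[0,0,0,0.0005,0,0,0]' >/dev/null && q
```

```text
7.5 [0.5231 0.075  0.0454] [-1.3  0.1 -0.4]
7.6 [0.5236 0.075  0.0453] [-1.4 -0.1  0.9]
7.7 [0.5241 0.075  0.0453] [-2.2 -0.3  0.5]
7.8 [0.5247 0.075  0.0453] [-1.1  0.7  0.8]
7.9 [0.5251 0.0751 0.0454] [-1.  -0.6  0.1]
8.0 [0.5256 0.0751 0.0453] [-1.4  0.1  0.7]
8.1 [0.5261 0.0751 0.0453] [-2.5 -0.2  0.1]
8.2 [0.5266 0.0751 0.0453] [-1.3  0.6  0.8]
8.3 [0.5271 0.0751 0.0453] [-1.3  0.2  0.4]
8.4 [0.5277 0.0751 0.0453] [-1.   0.5  1.3]
8.5 [0.5282 0.0752 0.0454] [-1.5 -0.4  0.3]
8.6 [0.5287 0.0752 0.0453] [-1.9  0.4  0.9]
8.7 [0.5291 0.0752 0.0453] [-2.1 -0.3  1.8]
8.8 [0.5297 0.0752 0.0453] [-0.7 -0.5  1.5]
8.9 [0.5302 0.0752 0.0453] [-2.2 -0.3  0.7]
9.0 [0.5307 0.0752 0.0453] [-2.7  0.7  1.2]
```

```bash
sed -i 's/-2.7/-3.3/' g.py
q(){ python3 g.py; }
python3 -m crank '[0,0,0,0.0003,0,0,0]' >/dev/null && q && 
python3 -m crank '[0,0,0,0.0005,0,0,0]' >/dev/null && q && 
python3 -m crank '[0,0,0,0.0005,0,0,0]' >/dev/null && q && 
python3 -m crank '[0,0,0,0.0005,0,0,0]' >/dev/null && q && 
python3 -m crank '[0,0,0,0.0005,0.0001,0,0]' >/dev/null && q && 
python3 -m crank '[0,0,0,0.0005,0,0,0]' >/dev/null && q && 
python3 -m crank '[0,0,0,0.0005,0,0,0]' >/dev/null && q && 
python3 -m crank '[0,0,0,0.0005,0,0,0]' >/dev/null && q && 
python3 -m crank '[0,0,0,0.0005,0,0,0]' >/dev/null && q && 
python3 -m crank '[0,0,0,0.0005,0,0,0]' >/dev/null && q && 
python3 -m crank '[0,0,0,0.0005,0.0001,0,0]' >/dev/null && q && 
python3 -m crank '[0,0,0,0.0005,0,0,0]' >/dev/null && q && 
python3 -m crank '[0,0,0,0.0005,0,0,0]' >/dev/null && q && 
python3 -m crank '[0,0,0,0.0005,0,0,0]' >/dev/null && q && 
python3 -m crank '[0,0,0,0.0005,0,0,0]' >/dev/null && q && 
python3 -m crank '[0,0,0,0.0005,0,0,0]' >/dev/null && q
```

```text
9.1 [0.531  0.0752 0.0453] [-1.9 -0.3  1.7]
9.2 [0.5314 0.0752 0.0453] [-1.9  0.1  1.7]
9.3 [0.5319 0.0752 0.0453] [-2.2 -0.8  1.4]
9.4 [0.5325 0.0752 0.0453] [-2.2 -0.1  1. ]
9.5 [0.533  0.0753 0.0453] [-1.5 -1.6  1.6]
9.6 [0.5335 0.0753 0.0453] [-2.6  0.   2.5]
9.7 [0.534  0.0753 0.0453] [-2.2 -0.1  1.6]
9.8 [0.5344 0.0753 0.0453] [-2.1 -0.5  1.8]
9.9 [0.535  0.0753 0.0453] [-1.9 -0.4  1.8]
10.0 [0.5355 0.0753 0.0453] [-2.1  0.1  2. ]
10.1 [0.536  0.0754 0.0453] [-2.5 -0.   0.7]
10.2 [0.5365 0.0754 0.0453] [-2.9  0.4  2.1]
10.3 [0.5369 0.0754 0.0453] [-1.9  0.7  0.6]
10.4 [0.5375 0.0754 0.0453] [-1.8  0.   1.7]
10.5 [0.538  0.0754 0.0453] [-2.9  0.8  1.2]
10.6 [0.5385 0.0754 0.0453] [-2.5  0.2  2. ]
```

```bash
sed -i 's/-3.3/-3.8/' g.py
q(){ python3 g.py; }
python3 -m crank '[0,0,0,0.0005,0,0,0]' >/dev/null && q && 
python3 -m crank '[0,0,0,0.0005,0,0,0]' >/dev/null && q && 
python3 -m crank '[0,0,0,0.0005,0,0,0]' >/dev/null && q && 
python3 -m crank '[0,0,0,0.0005,0,0,0]' >/dev/null && q && 
python3 -m crank '[0,0,0,0.0005,0.0001,0,0]' >/dev/null && q && 
python3 -m crank '[0,0,0,0.0005,0,0,0]' >/dev/null && q && 
python3 -m crank '[0,0,0,0.0005,0,0,0]' >/dev/null && q && 
python3 -m crank '[0,0,0,0.0005,0,0,0]' >/dev/null && q && 
python3 -m crank '[0,0,0,0.0005,0,0,0]' >/dev/null && q && 
python3 -m crank '[0,0,0,0.0005,0,0,0]' >/dev/null && q && 
python3 -m crank '[0,0,0,0.0005,0.0001,0,0]' >/dev/null && q && 
python3 -m crank '[0,0,0,0.0005,0,0,0]' >/dev/null && q && 
python3 -m crank '[0,0,0,0.0005,0,0,0]' >/dev/null && q && 
python3 -m crank '[0,0,0,0.0005,0,0,0]' >/dev/null && q && 
python3 -m crank '[0,0,0,0.0005,0,0,0]' >/dev/null && q && 
python3 -m crank '[0,0,0,0.0005,0,0,0]' >/dev/null && q
```

```text
10.7 [0.539  0.0754 0.0453] [-2.3  0.1  1.4]
10.8 [0.5395 0.0754 0.0453] [-1.2  0.3  1.4]
10.9 [0.54   0.0754 0.0453] [-1.4  0.2  0.9]
11.0 [0.5405 0.0754 0.0453] [-1.2 -0.2  1.4]
11.1 [0.541  0.0755 0.0453] [-2.7 -0.7  1. ]
11.2 [0.5415 0.0755 0.0453] [-2.4 -0.4  1.4]
11.3 [0.542  0.0755 0.0453] [-2.6 -0.   2. ]
11.4 [0.5425 0.0755 0.0453] [-1.7  0.1  1.7]
11.5 [0.543  0.0755 0.0453] [-2.5  0.5  2.2]
11.6 [0.5435 0.0755 0.0453] [-2.9  0.5  0.7]
11.7 [0.544  0.0756 0.0453] [-2.2 -1.1  0.9]
11.8 [0.5445 0.0756 0.0453] [-3.   0.   1.9]
11.9 [0.5449 0.0757 0.0453] [-2.7  0.1  2.2]
12.0 [0.5455 0.0756 0.0453] [-2.8 -0.7  1.6]
12.1 [0.5459 0.0756 0.0453] [-1.8  0.1  1.4]
12.2 [0.5465 0.0756 0.0453] [-1.7  0.3  1.7]
```

```bash
q(){ python3 g.py; }
python3 -m crank '[0,0,0,0.0005,0,0,0]' >/dev/null && q && 
python3 -m crank '[0,0,0,0.0005,0,0,0]' >/dev/null && q && 
python3 -m crank '[0,0,0,0.0005,0,0,0]' >/dev/null && q && 
python3 -m crank '[0,0,0,0.0005,0,0,0]' >/dev/null && q && 
python3 -m crank '[0,0,0,0.0005,0.0001,0,0]' >/dev/null && q && 
python3 -m crank '[0,0,0,0.0005,0,0,0]' >/dev/null && q && 
python3 -m crank '[0,0,0,0.0005,0,0,0]' >/dev/null && q && 
python3 -m crank '[0,0,0,0.0005,0,0,0]' >/dev/null && q && 
python3 -m crank '[0,0,0,0.0005,0,0,0]' >/dev/null && q && 
python3 -m crank '[0,0,0,0.0005,0,0,0]' >/dev/null && q && 
python3 -m crank '[0,0,0,0.0005,0.0001,0,0]' >/dev/null && q && 
python3 -m crank '[0,0,0,0.0005,0,0,0]' >/dev/null && q && 
python3 -m crank '[0,0,0,0.0005,0,0,0]' >/dev/null && q && 
python3 -m crank '[0,0,0,0.0005,0,0,0]' >/dev/null && q && 
python3 -m crank '[0,0,0,0.0005,0,0,0]' >/dev/null && q && 
python3 -m crank '[0,0,0,0.0005,0,0,0]' >/dev/null && q
```

```text
12.3 [0.547  0.0756 0.0453] [-2.1 -0.3  1.4]
12.4 [0.5475 0.0756 0.0453] [-2.   0.4  1.4]
12.5 [0.5479 0.0756 0.0453] [-3.1  0.3  1.5]
12.6 [0.5485 0.0756 0.0453] [-3.2 -0.2  1.9]
12.7 [0.549  0.0757 0.0453] [-2.1  0.2  1.9]
12.8 [0.5495 0.0757 0.0453] [-2.2 -0.4  1.9]
12.9 [0.55   0.0757 0.0453] [-2.9  0.2  2.1]
13.0 [0.5505 0.0757 0.0453] [-2.4  0.4  2.7]
13.1 [0.551  0.0758 0.0453] [-2.1  1.   1.3]
13.2 [0.5515 0.0757 0.0453] [-3.  -0.2  1.4]
13.3 [0.552  0.0758 0.0453] [-1.8  0.1  1.5]
13.4 [0.5525 0.0759 0.0453] [-2.7 -0.3  1.8]
13.5 [0.553  0.0758 0.0453] [-2.4 -0.5  2.3]
13.6 [0.5535 0.0758 0.0453] [-4.7 -0.4  2.9]
```

```bash
python3 -m crank '[0,0,0,0,0,0,0]' >/dev/null; python3 g.py;  python3 -m crank '[0,0,0,0.0002,0,0,0]' >/dev/null; python3 g.py;  python3 -m crank '[0,0,0,0,0,0,0]' >/dev/null; python3 g.py
```

```text
13.7 [0.5534 0.0758 0.0453] [-2.8  0.4  2.3]
13.8 [0.5534 0.0758 0.0453] [-4.3  0.5  3.5]
13.9 [0.5534 0.0758 0.0453] [-4.2  0.9  3. ]
```

```bash
python3 -m crank '[0,0,0,0.0003,0,0,0]' >/dev/null; python3 g.py;  python3 -m crank '[0,0,0,0,0,0,0]' >/dev/null; python3 g.py;  python3 -m crank '[0,0,0,0.0003,0,0,0]' >/dev/null; python3 g.py;  python3 -m crank '[0,0,0,0,0,0,0]' >/dev/null; python3 g.py
```

```text
14.0 [0.5535 0.0758 0.0453] [-6.   0.2  2.9]
14.1 [0.5535 0.0758 0.0453] [-6.3 -0.3  4.1]
14.2 [0.5535 0.0758 0.0453] [-7.  -1.4  5.5]
14.3 [0.5535 0.0758 0.0453] [-6.8 -0.8  5.8]
```

Home found at TCP x = 0.5534 (force rises while the position stays put). However, fz is climbing with it, which suggests the push is too high and the carrier wants to tip. I'll look before pressing harder.

Run:
```python
from h import *
im=get_image("side")
cv2.imwrite("pics/s2.png",np.clip(cv2.resize(im["frame"][130:240,165:305],None,fx=5.5,fy=5.5,interpolation=cv2.INTER_CUBIC)*1.5,0,255).astype(np.uint8)[:,:,::-1])
for z in(.018,.031): print(z,proj(im,[.5534,.0612,z]),(proj(im,[.5534,.0612,z])-[165,130])*5.5)
```

```text
0.018 [222.36863441 216.24165895] [315.52748927 474.32912421]
0.031 [222.23721833 211.42942817] [314.80470084 447.86185496]
```

View pics/s2.png

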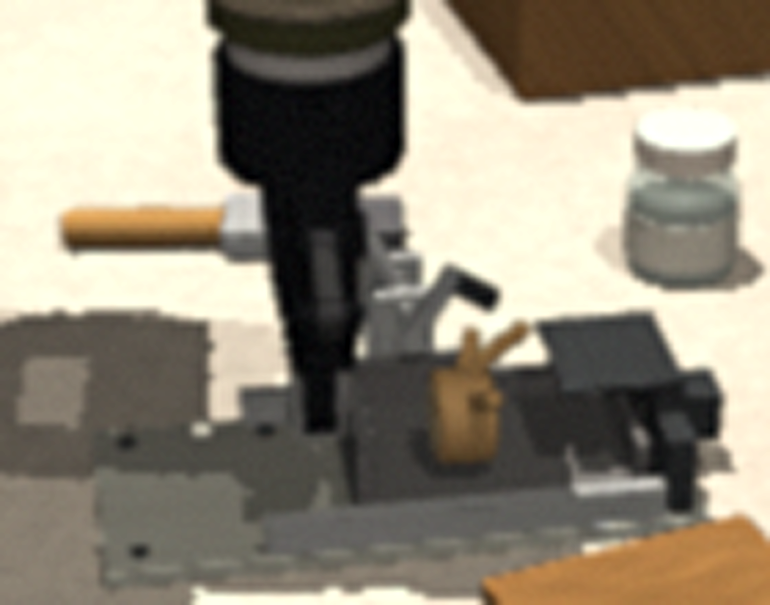

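The side view shows the tip at about (322, 430), roughly z ≈ 0.031–0.035, so the push is on the upper half of the wall. I'll back off, lower 12 mm to push at the marked height, and press again.

```bash
python3 -m crank '[0,0,0,-0.003,0,0,0, 0,0,0,-0.003,0,0,0, 0,0,0,0,0,-0.006,0, 0,0,0,0,0,-0.006,0, 0,0,0,0.0015,0,0,0, 0,0,0,0,0,0,0, 0,0,0,0,0,0,0]'; q(){ python3 g.py; }
python3 -m crank '[0,0,0,0.0005,0,0,0]' >/dev/null && q && 
python3 -m crank '[0,0,0,0.0005,0,0,0]' >/dev/null && q && 
python3 -m crank '[0,0,0,0.0005,0,0,0]' >/dev/null && q && 
python3 -m crank '[0,0,0,0.0005,0,0,0]' >/dev/null && q && 
python3 -m crank '[0,0,0,0.0005,0,0,0]' >/dev/null && q
```

```text
time_s: 15.05
position: [0.55, 0.0758, 0.0333]
tool_rot: [[0.022, -1.0, 0.0], [-1.0, -0.022, 0.0], [-0.0, -0.0, -1.0]]
ft_force: [0.3, -0.1, 0.1]
grip_width: -0.0001
15.15 [0.5503 0.0758 0.0334] [0.6 0.1 0. ]
15.25 [0.5508 0.0758 0.0335] [-0.2 -0.4 -0.1]
15.35 [0.5513 0.0758 0.0334] [-0.6 -0.1 -0.5]
15.45 [0.5518 0.0758 0.0334] [-0.1 -0.8  0.5]
15.55 [0.5523 0.0758 0.0333] [-0.7 -0.7  0.1]
```

```bash
q(){ python3 g.py; }
python3 -m crank '[0,0,0,0.0005,0,0,0]' >/dev/null && q && 
python3 -m crank '[0,0,0,0.0005,0,0,0]' >/dev/null && q && 
python3 -m crank '[0,0,0,0.0005,0,0,0]' >/dev/null && q && 
python3 -m crank '[0,0,0,0.0003,0,0,0]' >/dev/null && q && 
python3 -m crank '[0,0,0,0.0003,0,0,0]' >/dev/null && q && 
python3 -m crank '[0,0,0,0.0003,0,0,0]' >/dev/null && q; python3 -m crank '[0,0,0,0,0,0,0]' >/dev/null ; q
```

```text
15.65 [0.5528 0.0758 0.0333] [-0.2  0.4  0. ]
15.75 [0.5533 0.0758 0.0333] [ 0.2 -0.   0.3]
15.85 [0.5534 0.0758 0.0333] [-3.   0.7  3. ]
15.95 [0.5534 0.0759 0.0333] [-4.6 -1.1  3.2]
16.05 [0.5534 0.0758 0.0333] [-4.3 -0.8  3.6]
```

The force rises at once with position fixed, so home is confirmed. The fz is the arm's elastic coupling held by friction, so I'll ease it with a little +z while pressing.

```bash
q(){ python3 g.py; }
python3 -m crank '[0,0,0,0.0002,0,0.0003,0]' >/dev/null ; q; 
python3 -m crank '[0,0,0,0.0002,0,0.0003,0]' >/dev/null ; q; python3 -m crank '[0,0,0,0,0,0,0]' >/dev/null ; q
```

```text
16.15 [0.5535 0.0759 0.0333] [-4.7 -0.7 -0.2]
16.25 [0.5535 0.0759 0.0334] [-5.4 -0.9 -0.3]
16.35 [0.5535 0.0759 0.0334] [-5.6 -0.9 -0.4]
```

```bash
q(){ python3 g.py; }
python3 -m crank '[0,0,0,0.0003,0,0.0002,0]' >/dev/null ; q; python3 -m crank '[0,0,0,0,0,0,0]' >/dev/null ; q
```

```text
16.45 [0.5535 0.0759 0.0335] [-7.4 -0.1 -0.1]
16.55 [0.5535 0.0759 0.0335] [-5.8 -0.7 -1.4]
```

```bash
q(){ python3 g.py; }
python3 -m crank '[0,0,0,0.0003,0,0.0001,0]' >/dev/null ; q; python3 -m crank '[0,0,0,0.0003,0,0.0001,0]' >/dev/null ; q; python3 -m crank '[0,0,0,0.0002,0,0.0001,0]' >/dev/null ; q; python3 -m crank '[0,0,0,0,0,0,0]' >/dev/null ; q
```

```text
16.65 [0.5535 0.0759 0.0335] [-8.4 -0.5  0.3]
16.75 [0.5535 0.076  0.0335] [-8.3 -0.9 -0.6]
16.85 [0.5535 0.076  0.0336] [-9.8 -1.   0.5]
16.95 [0.5535 0.076  0.0336] [-8.2 -0.  -0.3]
```

```bash
q(){ python3 g.py; }
python3 -m crank '[0,0,0,0.0002,0,0.0001,0, 0,0,0,0,0,0,0]' >/dev/null ; q; python3 -m crank '[0,0,0,0,0,0,0, 0,0,0,0,0,0,0, 0,0,0,0,0,0,0, 0,0,0,0,0,0,0]' >/dev/null ; q; python3 -m crank '[0,0,0,0,0,0,0, 0,0,0,0,0,0,0, 0,0,0,0,0,0,0, 0,0,0,0,0,0,0]' >/dev/null ; q;  python3 -m crank '[0,0,0,0,0,0,0, 0,0,0,0,0,0,0, 0,0,0,0,0,0,0, 0,0,0,0,0,0,0]' >/dev/null ; q
```

```text
17.15 [0.5535 0.076  0.0336] [-9.6  0.8  0.3]
17.55 [0.5535 0.076  0.0336] [-9.9 -0.7  0.4]
17.95 [0.5535 0.076  0.0336] [-9.9 -0.3  0.5]
18.35 [0.5535 0.076  0.0336] [-10.   -0.4  -0.9]
```

Held about 10 N for over 1.2 s. Now backing off, rising, and moving behind the ball at (0.567, 0.157, 0.108).

```bash
python3 -m crank '[0,0,0,-0.004,0,0,0, 0,0,0,-0.01,0,0,0, 0,0,0,-0.016,0,0,0, 0,0,0,0,0,0.03,0, 0,0,0,0,0,0.04,0, 0,0,0,0,0,0.03,0, 0,0,0,0,0,0.02,0, 0,0,0,0.001,0.025,0,0, 0,0,0,0.001,0.03,0,0, 0,0,0,0.001,0.0255,0,0, 0,0,0,0,0,0,0, 0,0,0,0,0,-0.02,0, 0,0,0,0,0,-0.02,0, 0,0,0,0,0,0,0, 0,0,0,0,0,0,0]'
python3 - <<'E'
from h import *
im=get_image("top");s=get_image("side")
A=cv2.resize(im["frame"][135:265,150:262],None,fx=3.7,fy=3.7,interpolation=cv2.INTER_CUBIC);B=cv2.resize(s["frame"][110:240,180:300],None,fx=3.1,fy=3.1,interpolation=cv2.INTER_CUBIC)
W=np.zeros((500,800,3),np.uint8);W[:A.shape[0],:A.shape[1]]=A;W[:B.shape[0],420:420+B.shape[1]]=B
cv2.imwrite("pics/c3.png",np.clip(W*1.5,0,255).astype(np.uint8)[:,:,::-1])
E
```

```text
time_s: 19.85
position: [0.5289, 0.1558, 0.115]
tool_rot: [[0.022, -1.0, 0.0], [-1.0, -0.022, -0.0], [0.0, -0.0, -1.0]]
ft_force: [0.2, -0.2, 0.7]
grip_width: 0.0003
```

View pics/c3.png

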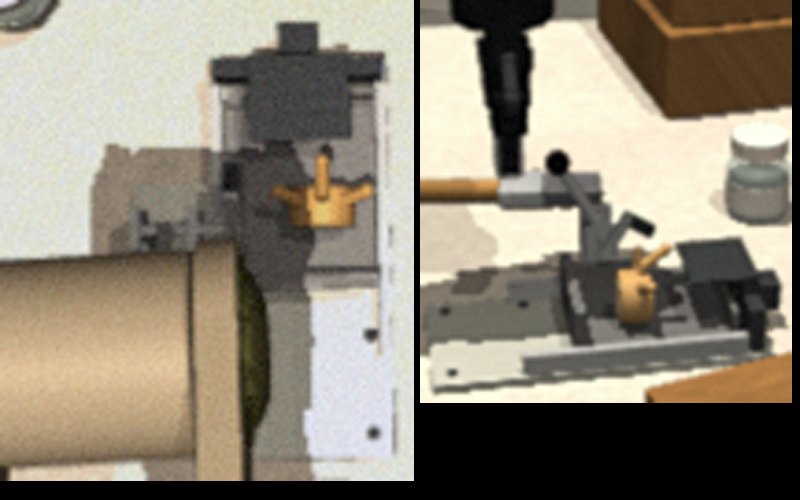

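The carrier sits home under the hood. The closed tip (510, 175) is just behind the ball (557, 162), which overlaps it in height. Approaching the ball.

```bash
sed -i 's/-3.8/-13/' g.py; q(){ python3 g.py; }
python3 -m crank '[0,0,0,0.006,0.0005,0,0, 0,0,0,0.006,0.0005,0,0, 0,0,0,0.002,0,0,0]' >/dev/null; q &&
python3 -m crank '[0,0,0,0.001,0,0,0]' >/dev/null; q &&
python3 -m crank '[0,0,0,0.001,0,0,0]' >/dev/null; q &&
python3 -m crank '[0,0,0,0.001,0,0,0]' >/dev/null; q &&
python3 -m crank '[0,0,0,0.001,0,0.0005,0]' >/dev/null; q &&
python3 -m crank '[0,0,0,0.001,0,0.0005,0]' >/dev/null; q
```

```text
20.25 [0.5437 0.1573 0.1149] [-0.9  0.4 -0.2]
20.35 [0.5441 0.1573 0.1146] [-0.2  0.6  0.4]
20.45 [0.5448 0.1573 0.1145] [-0.6  0.3 -0.2]
20.55 [0.5455 0.1574 0.1144] [-2.8  0.4  1.7]
20.65 [0.5457 0.1573 0.1146] [-6.1  0.5 -1. ]
20.75 [0.5464 0.1574 0.115 ] [-6.7  0.1 -0.2]
```

```bash
q(){ python3 g.py; }
python3 -m crank '[0,0,0,0.001,0,0.0006,0, 0,0,0,0.001,0,0.0005,0]' >/dev/null; q &&
python3 -m crank '[0,0,0,0.001,0,0.0005,0, 0,0,0,0.001,0,0.0005,0]' >/dev/null; q &&
python3 -m crank '[0,0,0,0.001,0,0.0005,0, 0,0,0,0.001,0,0.0005,0]' >/dev/null; q &&
python3 -m crank '[0,0,0,0.001,0,0.0004,0, 0,0,0,0.001,0,0.0004,0]' >/dev/null; q &&
python3 -m crank '[0,0,0,0.001,0,0.0004,0, 0,0,0,0.001,0,0.0004,0]' >/dev/null; q &&
python3 -m crank '[0,0,0,0.001,0,0.0004,0, 0,0,0,0.001,0,0.0004,0]' >/dev/null; q
```

```text
20.95 [0.5484 0.1574 0.1163] [-6.7 -0.2  1.9]
21.15 [0.5504 0.1575 0.1175] [-7.5  0.4  2.8]
21.35 [0.5525 0.1575 0.1187] [-6.5  0.7  4.5]
21.55 [0.5547 0.1575 0.1197] [-6.4 -0.   4.4]
21.75 [0.5569 0.1575 0.1205] [-5.8  0.5  4.7]
21.95 [0.5592 0.1574 0.1212] [-4.9  0.   3.5]
```

```bash
q(){ python3 g.py; }
python3 -m crank '[0,0,0,0.001,0,0.0004,0, 0,0,0,0.001,0,0.0004,0, 0,0,0,0.001,0,0.0004,0, 0,0,0,0.001,0,0.0004,0]' >/dev/null; q &&
python3 -m crank '[0,0,0,0.001,0,0.0003,0, 0,0,0,0.001,0,0.0003,0, 0,0,0,0.001,0,0.0002,0, 0,0,0,0.001,0,0.0002,0]' >/dev/null; q &&
python3 -m crank '[0,0,0,0.001,0,0.0002,0, 0,0,0,0.001,0,0.0002,0, 0,0,0,0.001,0,0.0001,0, 0,0,0,0.001,0,0.0001,0]' >/dev/null; q &&
python3 -m crank '[0,0,0,0.001,0,0,0, 0,0,0,0.001,0,0,0, 0,0,0,0.001,0,0,0, 0,0,0,0.001,0,0,0]' >/dev/null; q
```

```text
22.35 [0.5639 0.1574 0.1226] [-2.4  0.3  2.3]
22.75 [0.568  0.1573 0.1236] [-1.7  0.6  1.2]
23.15 [0.5719 0.1573 0.1242] [-1.4  0.5  0.7]
23.55 [0.5759 0.1573 0.1242] [ 0.4 -0.1  0.6]
```

```bash
q(){ python3 g.py; }
python3 -m crank '[0,0,0,0.002,0,0,0, 0,0,0,0.002,0,0,0, 0,0,0,0,0,0,0, 0,0,0,0,0,0,0]' >/dev/null; q
python3 -m crank '[0,0,0,0,0,0,0, 0,0,0,0,0,0,0]'>/dev/null
python3 - <<'E'
from h import *
s=get_image("side")
cv2.imwrite("pics/s4.png",np.clip(cv2.resize(s["frame"][110:240,180:300],None,fx=4,fy=4,interpolation=cv2.INTER_CUBIC)*1.5,0,255).astype(np.uint8)[:,:,::-1])
for n,p in(("shut",[.628,.158,.109]),("up",[.598,.158,.117])): print(n,(proj(s,p)-[180,110])*4)
E
```

```text
23.95 [0.5798 0.1573 0.1242] [-0.1 -0.2 -0.8]
shut [275.64364517 200.33989765]
up [225.65557076 191.09853444]
```

View pics/s4.png

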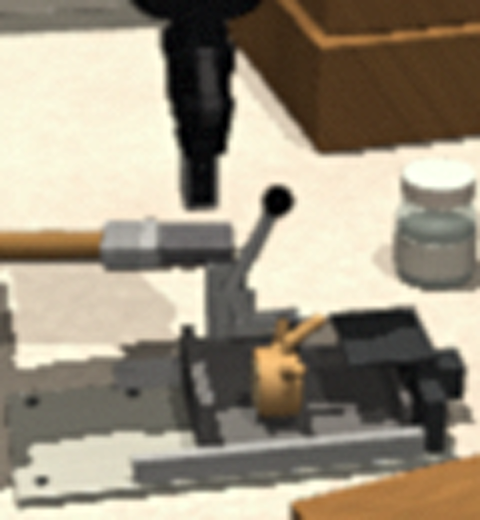

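The ball is at (278, 200), against the predicted shut position of (276, 200), so the clamp has snapped over. Taking the hand away.

```bash
python3 -m crank '[0,0,0,-0.01,0,0,0, 0,0,0,-0.03,0,0,0, 0,0,0,-0.03,0,0.02,0, 0,0,0,-0.03,0,0.04,0, 0,0,0,-0.03,-0.03,0.04,0, 0,0,0,-0.02,-0.04,0.04,0, 0,0,0,-0.02,-0.04,0.02,0, 0,0,0,0,-0.04,0,0, 0,0,0,0,-0.04,0,0, 0,0,0,0,-0.04,0,0, 0,0,0,0,0,0,0, 0,0,0,0,0,0,0, 0,0,0,0,0,0,0]'
python3 - <<'E'
from h import *
im=get_image("top");s=get_image("side")
A=cv2.resize(im["frame"][100:280,105:350],None,fx=1.75,fy=1.75,interpolation=cv2.INTER_CUBIC);B=cv2.resize(s["frame"][110:290,170:330],None,fx=2.2,fy=2.2,interpolation=cv2.INTER_CUBIC)
W=np.zeros((400,800,3),np.uint8);W[:A.shape[0],:A.shape[1]]=A;W[:B.shape[0],440:440+B.shape[1]]=B
cv2.imwrite("pics/c5.png",np.clip(W*1.5,0,255).astype(np.uint8)[:,:,::-1])
E
```

```text
time_s: 25.5
position: [0.4169, -0.0607, 0.2718]
tool_rot: [[0.023, -1.0, -0.0], [-1.0, -0.023, 0.0], [-0.0, 0.0, -1.0]]
ft_force: [0.6, 0.2, -0.5]
grip_width: 0.0002
```

View pics/c5.png

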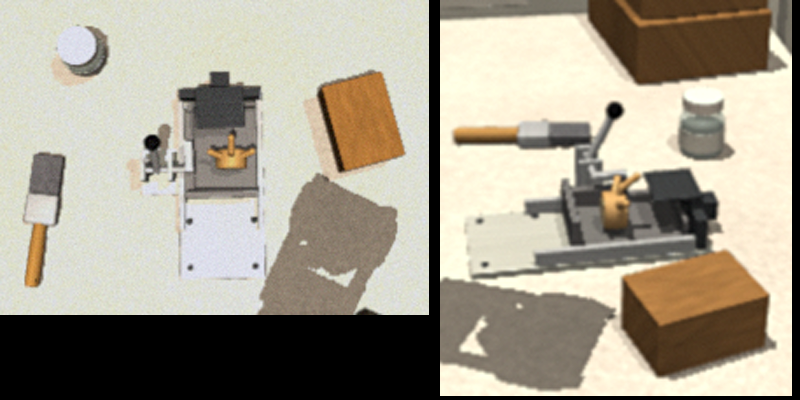

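The lever leans to +x over the seated carrier (ball at (152, 142) top, (614, 110) side). The box, jar and brush are unmoved and the hand is clear. I'll do a quick numeric check and hand in.

Run:
```python
from h import *
im=get_image("top")
g=im["frame"].max(2)[170:195,183:200]; n,l,st,c=cv2.connectedComponentsWithStats((g<28).astype(np.uint8)); i=1+np.argmax(st[1:,4])
b=plane(im,c[i]+[183,170],.109); print("ball",b.round(4),"shift along x from open",b[0]-.5669)
if .055<b[0]-.5669<.07: print(close_job())
```

```text
ball [0.6263 0.159  0.109 ] shift along x from open 0.059415781173076776
the job is handed in; nothing more can be done
None
```

The carrier is home against the set screw, the toggle clamp has snapped shut over it, and the job is handed in; no verdict was reported.

- **Push home:** I pushed the carrier in by feel until the force rose while the finger stopped moving, at TCP x = 0.5535. That puts the carrier about 2–3 mm short of the dock's zero. My first push was high on the wall and the vertical force grew with it, so I backed off, lowered 12 mm and pushed again. The finger then held a steady 9.6–10.0 N for about 1.2 s, and no reading there went above 10 N.
- **Clamp:** I pushed the ball along its arc with the closed fingertips. Readings stayed at about 8 N or less, and the lever snapped over by itself.
- **Last checks:** The ball moved 59 mm along x from open. About 60.5 mm is expected for a lever resting at 0.97 rad, so this agrees within the 2 mm calibration. The final pictures show the carrier under the hood, the box, jar and brush where they were by eye, and the hand well clear. Force readings were sampled between moves, so brief peaks between readings were not seen.

No check failed, and the robot's clock stood at about 25.5 s of the 64 s allowed.

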